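# Lift the bin-chute cover off with its T-key

### The job

Open the chute of the tilt-out bin: take the T-key from its rest, feel gently for the slot in the cover's sliding plate and pass the T-head through until the collar sits on the plate, then turn the key a full quarter turn so it is locked. Lift the cover out by the key alone and set it down gently, flat in the middle of the cork mat, leaving the key standing locked in it. Do not press hard with the key, do not take hold of the cover itself, and leave the kettle, jar, bowl and spoon where they are.

Things in the scene. Friction and masses are not known exactly. Their poses are not given: they have to be found in the camera images.
- key: Steel T-key, 74 mm tall, 120 g, loose, upright in its rest. Origin: centre of the underside of the T-head; z up the shaft. T-head 30 (x) x 8 (y) x 6 mm, z 0 to 6; shaft 8 mm diameter; collar 28 mm diameter, z 17 to 21, carries the key on the rest or plate. A half turn makes no difference.
- key_handle (a point): Centre of the key's wooden handle block, 60 mm above the key's origin. Block 44 (x) x 14 (y) x 28 mm high, long side parallel to the T-head. Grip it across its 14 mm (the key's y) from above.
- cover: White lift-out cover, an upside-down open box 120 (x) x 110 (y) mm, about 0.5 kg, loose. Origin: centre of its underside, z up. Top face at z 46. With the key's collar on the slotted plate the key's origin is at z 35 in this frame; raised 5 mm (z 40) the locked T-head meets the plate's underside and lifts the cover. Below the plate the T-head is free to turn either way.
- cover_top (a point): Cover's centre, 52 mm above its underside: top of the 6 mm aluminium plate, 66 (x) x 78 (y) mm, slotted in its middle: slot 34 (along x) x 10.5 mm (y). The plate carries load but slides along the cover's y (friction 5 N). How far it has slid is not measured: the slot centre lies at x 0, anywhere from y -9 to +9 mm from this point. Axes as the cover.
- rest: Fixed dark wooden block 64 (x) x 44 (y) x 26 mm high with a pocket 38 (x) x 14 (y) mm, origin under its centre. The key stands in it, T-head in the pocket, collar on its top; it lifts straight out.
- chute: Fixed low steel frame round the dark chute opening: inside 124 (x) x 114 (y) mm, 8 mm thick, 14 mm high, origin under its centre at the level of the top of the cabinet. The cover stands in it with 2 mm play, its underside level with the cabinet top.
- mat: Fixed cork mat 190 x 190 x 8 mm, origin under its centre; its top is at z 8 mm.
- kettle: White electric kettle 200 mm high, body radius 78 mm, black handle reaching 122 mm to its -x, on an 18 mm high round base. Origin at the centre of its underside. Leave alone.
- jar: Glass jar with a twist cap, radius 38, height 120 mm, origin under its centre. Leave alone.
- bowl: Pale ceramic bowl, rim radius 68, height 55 mm, origin under its centre. Leave alone.
- spoon: Wooden spoon 240 mm long lying along its x. Leave alone.
Things that resemble listed ones, but are neither listed nor needed, are in the scene too. Leave any orange or yellow look-alike of the cover alone. Leave any white look-alike of the key alone.

How it is judged:
By the outcome, as a careful person would: the job done as asked, in the order asked, and still so for the second after the job is handed in, with the robot touching nothing.
It also fails if it takes over 64 s, if anything falls off the work surface, if the arm or the gripper's body presses on something with over 40 N, if the wrist force passes 120 N, or if a joint passes its speed limit or range.

### The arm

A 7-joint arm with a two-finger parallel gripper is mounted at the origin on the work surface. World frame = base frame: x ahead of the robot, y to its left, z up, the work surface at z = 0. Lengths are in mm, angles in rad, forces in N, time in s.
With the tool pointing down it reaches from about 400 to 850 mm from the base axis. Payload 4.4 kg.
Tool frame: the origin (TCP) lies midway between the tips of the shut fingers; the grasp point (between the pads) lies 19 mm behind it; z points along the fingers, y is the line along which they close (so a half turn about z gives the same grasp; the last joint's range is limited). The gripper opens to 94 mm and grips with 3 to 60 N. Pads are 16 mm wide; open, the fingers measure 119 mm over their backs; the gripper's body (75 mm by 177 mm) begins 78 mm behind the grasp point.
Start: joints at [-1.229, 0.628, 0.038, 1.517, -0.027, 0.996, -0.02], TCP at [257.762, 596.722, 205.478] pointing down, gripper open.
Joint ranges: [-3.06, 3.06], [-0.37, 2.12], [-1.25, 1.32], [0.18, 2.47], [-1.1, 4.24], [0.23, 1.98], [-2.94, 2.94]. Speed limits (rad/s): [2.57, 2.57, 3.14, 3.14, 3.14, 3.14, 3.14].

### API

Orientations are given as a 3x3 rotation matrix whose columns are the frame's x, y, z axes.
In Python, from station import robot, grab_frame, camera_params, order gives the robot as it stands.
- The arm moves only by the tool move_arm, never from a script. Its argument "motion" is a list that holds one entry, the list of rows, each a list of 7 numbers: the shift along the tool's x, y, z in parts of the range, where 1.0 means 0.6 m, then the turn, a rotation vector about the tool's x, y, z in a scale on which 1.0 is pi rad, then the closure, from 0 (fully open) to 1 (shut). A call has 1 to 12 rows; each row is the pose to reach, as a shift and turn from the pose commanded when the call began, along the tool's axes at that moment; what a row does not reach only later rows make up. A row lasts 1/10 s, in which the tool goes at most 50 mm and 8.59 degrees, less where a joint would pass 70% of its speed; a pose out of reach is approached as far as the arm can. A shift or turn number past 1, either way, is cut back to 1. A call with a gripper value outside its range is refused whole. The fingers move at their own pace and stop on an object; "squeeze" is the grip in N (left out, the last holds). Time passes only in rows, so rows that repeat a pose let the fingers close. It gives the time, the measured TCP pose, the force, the opening and the grip force at its end, in the units of the state.
- robot.sense(): the state, without advancing time (a new reading comes with each control period).
- grab_frame(name): name is "scene" or "top" or "wrist"; returns the picture (480x640x3 uint8, red, green, blue); there is no depth.
- camera_params(name): a dict with "fx", "fy", "cx", "cy" (pixels), "cam_to_world" (4x4, takes a point from camera to world coordinates). Camera axes: x right, y down, z forward; pixel columns grow to the right and rows downward; lengths in mm; the calibration is good to about 2 mm. A picture is of the moment at which its call begins: read the wrist's pose just before it. camera_params takes no time and is no camera call; for the wrist camera it gives the pose at the moment of the call.
- order.finish_job(): hands the job in; it is judged then, once.
The state is a dict: "time_s": time; "q": joint angles; "joint_velocities": joint speeds; "effort": joint torques, N m; "ee_pos": TCP position; "tcp_rot": TCP orientation; "force": force on the tool from outside, world axes, zero at the start; "torque": the same for the moment, N m; "opening": finger opening in mm; "gripper_force": force on a finger pad.
Only numpy, scipy, OpenCV 4.12 (cv2) and the standard library are available. Lean on these libraries where they do the work, as an engineer would, in place of code of your own. Each camera call takes 0.05 s, during which the arm holds its last target. There are 200 camera calls.

## Working session

There is one attempt and no reset: what is moved stays moved. The work goes in short steps, Python scripts to look and compute and a tool call to move; the robot and the scene stay as the last step left them, time stands still between calls to the robot, and variables do not carry over. Pictures are saved under pics/ and viewed, at most 10 in all, crops included, and the job is handed in when it is done.

Besides the shell and the picture viewer there is one more tool, called after ">>>" as name(argument=value, ...) on one line, values as JSON. move_arm: Moves the arm, as the interface text tells. Its arguments: {"type":"object","properties":{"motion":{"type":"array","items":{"type":"array","items":{"type":"array","items":{"type":"number"}}}},"squeeze":{"type":"number"}},"required":["motion"]}

```bash
mkdir -p pics; ls
cat > h.py <<'E'
import numpy as np, cv2
from station import robot, grab_frame, camera_params, order
def save(n,f): cv2.imwrite(f'pics/{f}.png',cv2.cvtColor(grab_frame(n),cv2.COLOR_RGB2BGR))
def ray(p,u,v,z):
    T=np.array(p['cam_to_world']);d=T[:3,:3]@[(u-p['cx'])/p['fx'],(v-p['cy'])/p['fy'],1];o=T[:3,3]
    return o+d*(z-o[2])/d[2]
def proj(p,X):
    T=np.array(p['cam_to_world']);c=T[:3,:3].T@(np.array(X)-T[:3,3]);return p['fx']*c[0]/c[2]+p['cx'],p['fy']*c[1]/c[2]+p['cy']
E
python3 - <<'E'
from h import *
s=robot.sense();print(s['time_s'],s['ee_pos'],np.round(s['tcp_rot'],3),s['force'],s['opening'])
for n in('top','scene'):
    save(n,n+'1');p=camera_params(n);print(n,p['fx'],p['cx'],p['cy'],np.round(p['cam_to_world'],3))
E
```

```text
pics
0.0 [257.52010385 596.10473753 204.57582301] [[-0.918  0.397 -0.001]
 [ 0.397  0.918 -0.002]
 [-0.    -0.002 -1.   ]] [-0.39157034  0.34662231  0.78953788] 93.89948301917791
top 576.9632154355471 320.5607999310269 233.82000434368848 [[ 1.900000e-02 -9.980000e-01  6.400000e-02  4.125190e+02]
 [-1.000000e+00 -1.900000e-02 -1.100000e-02 -1.085500e+01]
 [ 1.200000e-02 -6.400000e-02 -9.980000e-01  1.784239e+03]
 [ 0.000000e+00  0.000000e+00  0.000000e+00  1.000000e+00]]
scene 444.0176570623624 314.0023550693144 235.69369338587427 [[-7.38000e-01  5.56000e-01 -3.83000e-01  9.41691e+02]
 [ 6.75000e-01  5.94000e-01 -4.38000e-01  4.19352e+02]
 [-1.60000e-02 -5.81000e-01 -8.14000e-01  9.01351e+02]
 [ 0.00000e+00  0.00000e+00  0.00000e+00  1.00000e+00]]
```

View pics/top1.png

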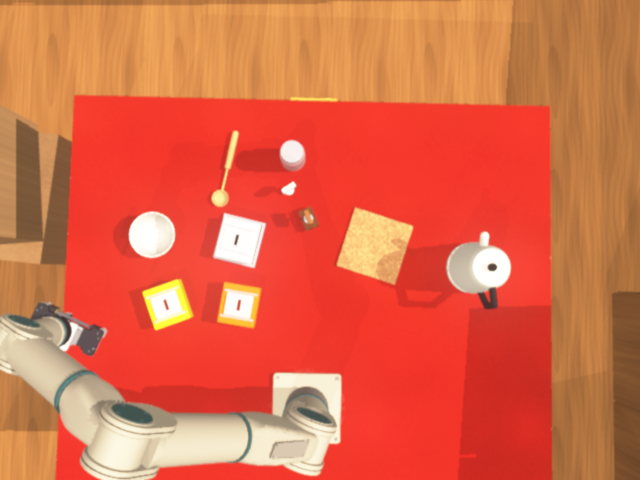

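View pics/scene1.png

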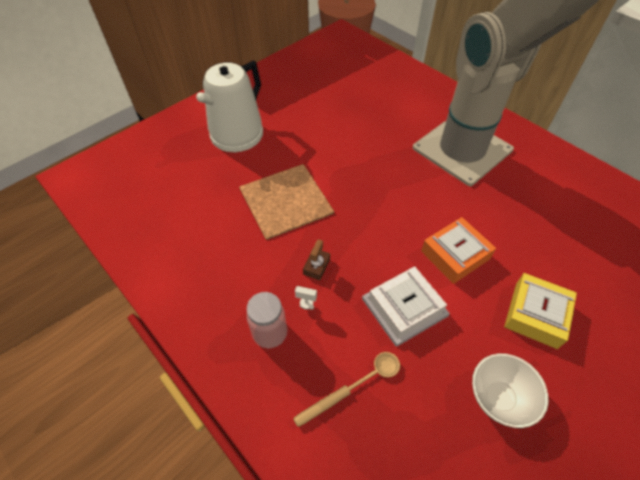

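Top view: the key could be the wooden-handled key in the dark rest at (307,218) or the white look-alike at (289,188). The wooden one fits. The cover could be white (240,240), orange (239,305) or yellow (167,304). The white one in the steel frame fits. I'll confirm both in an enlarged crop.

Run:
```python
from h import *
a=cv2.imread('pics/top1.png')[170:280,200:340]
b=cv2.imread('pics/scene1.png')[230:350,290:460]
a=cv2.resize(a,(700,550),interpolation=cv2.INTER_CUBIC);b=cv2.resize(b,(680,480),interpolation=cv2.INTER_CUBIC)
cv2.imwrite('pics/c1.png',a);cv2.imwrite('pics/c2.png',b)
p=camera_params('top')
for n,u,v,z in[('key',307,218,70),('cover',240,240,52),('mat',375,245,8),('jar',292,155,120),('white',289,188,60)]:print(n,ray(p,u,v,z).round())
```

```text
key [570.  12.  70.]
cover [501. 211.  52.]
mat [ 496. -199.    8.]
jar [748.  58. 120.]
white [660.  68.  60.]
```

View pics/c1.png

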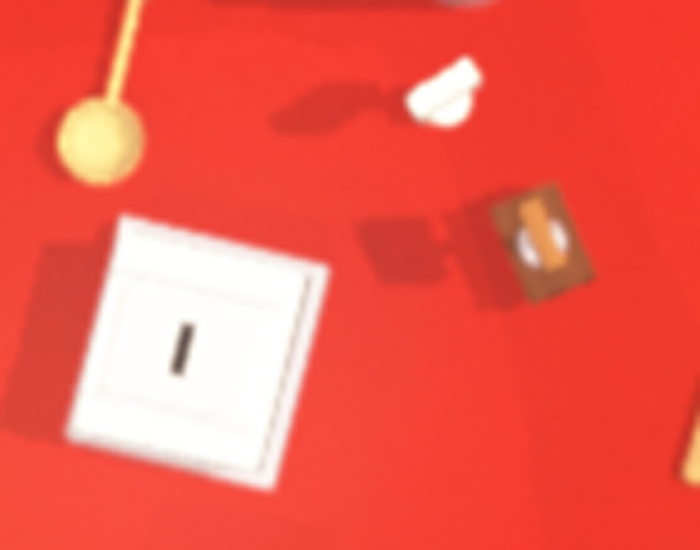

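Crop confirms it: the wooden-handled key stands in its dark rest at about (307,217), and the white cover with its dark slot is at (236,240).

```bash
cat >> h.py <<'E'
def delta(x,y,z,yaw_y):
    "shift in tool axes (m) and turn about tool z (deg) to TCP x,y,z with tool y axis at world angle yaw_y; also corrects tilt"
    from scipy.spatial.transform import Rotation as R
    s=robot.sense();M=np.array(s['tcp_rot']);a=np.radians(yaw_y)
    Y=np.array([np.cos(a),np.sin(a),0]);Z=np.array([0,0,-1.]);T=np.c_[np.cross(Y,Z),Y,Z]
    print('t',s['time_s'],'pos',s['ee_pos'].round(2),'F',np.round(s['force'],2),'op',round(s['opening'],2),'yaw',round(np.degrees(np.arctan2(M[1,1],M[0,1])),2))
    print('shift',(M.T@(np.array([x,y,z])-s['ee_pos'])/1e3).round(4),'turn',R.from_matrix(M.T@T).as_rotvec(degrees=True).round(2))
E
python3 - <<'E'
from h import *
s=robot.sense();p=camera_params('wrist');T=np.array(p['cam_to_world']);M=np.array(s['tcp_rot'])
print(p['fx'],p['cx'],p['cy'],(M.T@(T[:3,3]-s['ee_pos'])).round(1),(M.T@T[:3,:3]).round(3))
delta(520,100,300,109);print(s['q'])
E
```

```text
349.5566721352464 316.631624847248 238.58219943343917 [  73.     0.9 -178.6] [[-0.001 -0.967 -0.254]
 [ 1.    -0.001  0.   ]
 [-0.001 -0.254  0.967]]
t 0.1 pos [257.52 596.16 204.69] F [-0.82  0.86  0.07] op 93.77 yaw 66.64
shift [-0.4377 -0.3515 -0.0947] turn [-9.000e-02 -3.000e-02 -4.236e+01]
[-1.22879596  0.62919588  0.03845258  1.51824474 -0.02700919  0.99632741
 -0.01998326]
```

The rows are not in the units I measure in: shifts go in shares of 0.6 m and turns go in shares of pi rad. I convert before sending: -0.437 m is -0.7283, -0.07 m is -0.1167, -42.4 degrees is -0.2356.

>>> move_arm(motion=[[[-0.0617, -0.0483, -0.0167, 0, 0, -0.0222, 0], [-0.1217, -0.0983, -0.0333, 0, 0, -0.0444, 0], [-0.1833, -0.1467, -0.05, 0, 0, -0.0667, 0], [-0.2433, -0.195, -0.0667, 0, 0, -0.0889, 0], [-0.3033, -0.245, -0.0833, 0, 0, -0.1111, 0], [-0.365, -0.2933, -0.1, 0, 0, -0.1333, 0], [-0.4267, -0.3417, -0.1167, 0, 0, -0.1556, 0], [-0.4867, -0.39, -0.1333, 0, 0, -0.1778, 0], [-0.5467, -0.44, -0.1333, 0, 0, -0.2, 0], [-0.6083, -0.4883, -0.1333, 0, 0, -0.2167, 0], [-0.6683, -0.5367, -0.1333, 0, 0, -0.2356, 0], [-0.7283, -0.5867, -0.1333, 0, 0, -0.2356, 0]]])

```text
time_s: 1.3
ee_pos: [519.7, 98.5, 285.3]
tcp_rot: [[-0.945, -0.327, -0.0], [-0.327, 0.945, 0.0], [0.0, 0.0, -1.0]]
force: [0.4, 1.0, 0.4]
opening: 93.8
gripper_force: 0.0
```

Run:
```python
from h import *
delta(570,12,150,109)
p=camera_params('wrist');np.save('w1.npy',p);save('wrist','w1')
for X in([570,12,83],[501,211,52]):print(proj(p,X))
```

```text
t 1.3 pos [519.72  98.49 285.32] F [0.39 1.01 0.39] op 93.83 yaw 109.11
shift [-0.0192 -0.0982  0.1353] turn [ 0.02 -0.01  0.11]
(np.float64(228.57816269738026), np.float64(231.47228354586375))
(np.float64(409.4132665314512), np.float64(225.32321462608186))
```

View pics/w1.png

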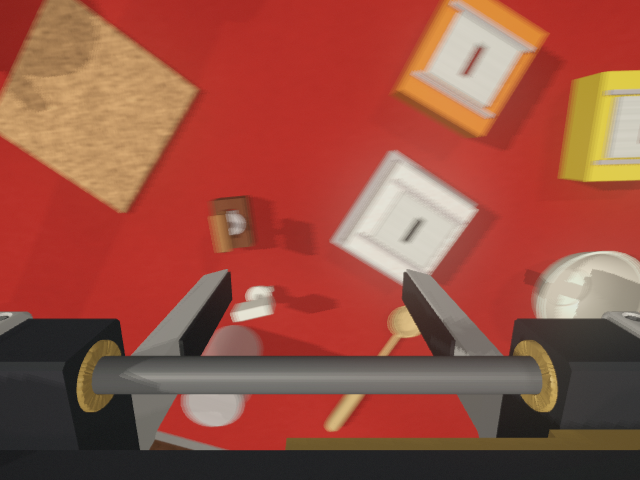

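The wrist view shows the key in its rest at about (232,224), the white cover at (405,220) with the slot at (412,230), and the mat at upper left. I'll enlarge the key and the cover.

Run:
```python
from h import *
I=cv2.imread('pics/w1.png')
a=cv2.resize(I[190:260,200:265],None,fx=6,fy=6,interpolation=cv2.INTER_CUBIC)
b=cv2.resize(I[145:290,325:485],None,fx=2.75,fy=2.75,interpolation=cv2.INTER_CUBIC)
c=np.zeros((430,800,3),np.uint8);c[:420,:390]=a;w=min(400,b.shape[1]);b=cv2.resize(I[145:290,325:485],(400,363),interpolation=cv2.INTER_CUBIC);c[:363,400:]=b
cv2.imwrite('pics/c3.png',c)
```

```text
(no output)
```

View pics/c3.png

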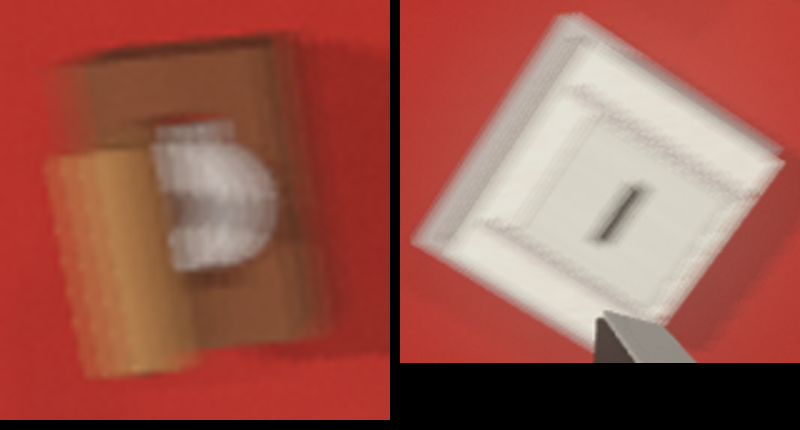

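In the tool's units: 0.1253 m is 0.2088, -0.0982 m is -0.1637.

>>> move_arm(motion=[[[-0.0083, -0.05, 0.05, 0, 0, 0, 0], [-0.0167, -0.1, 0.1, 0, 0, 0, 0], [-0.025, -0.1417, 0.15, 0, 0, 0, 0], [-0.032, -0.1637, 0.1917, 0, 0, 0, 0], [-0.032, -0.1637, 0.2088, 0, 0, 0, 0], [-0.032, -0.1637, 0.2088, 0, 0, 0, 0], [-0.032, -0.1637, 0.2088, 0, 0, 0, 0], [-0.032, -0.1637, 0.2088, 0, 0, 0, 0]]])

```text
time_s: 2.15
ee_pos: [570.1, 15.1, 161.6]
tcp_rot: [[-0.945, -0.328, 0.002], [-0.328, 0.945, 0.001], [-0.002, -0.0, -1.0]]
force: [0.7, 0.1, 0.5]
opening: 93.8
gripper_force: 0.0
```

Run:
```python
from h import *
delta(570,12,150,109)
p=camera_params('wrist');np.save('w2.npy',p);save('wrist','w2')
print(proj(p,[570,12,83]))
I=cv2.imread('pics/w2.png')
cv2.imwrite('pics/c4.png',cv2.resize(I[190:390,220:480],(780,600),interpolation=cv2.INTER_CUBIC))
```

```text
t 2.15 pos [570.08  15.11 161.63] F [0.72 0.13 0.45] op 93.79 yaw 109.14
shift [ 0.0011 -0.0029  0.0116] turn [-0.01  0.14  0.14]
(np.float64(312.2973545420759), np.float64(243.26527963808354))
```

View pics/c4.png

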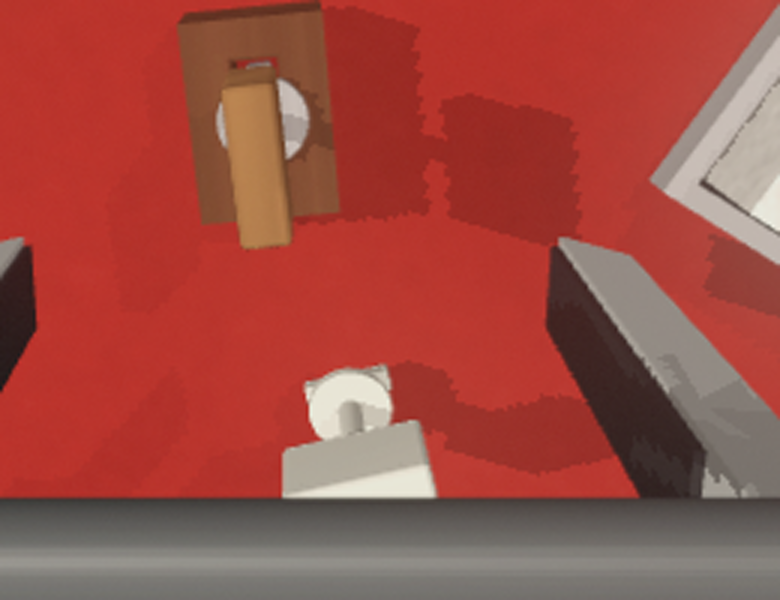

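The sharp crop (3x, offset 220,190) shows:
- **Handle top corners:** (222,88), (274,80), (291,243), (241,249)
- **Rest top corners:** (181,22), (323,10), (341,211), (203,223)

Run:
```python
from h import *
p=np.load('w2.npy',allow_pickle=True).item()
def quad(p,c,z):
    P=np.array([ray(p,u,v,z)[:2] for u,v in c]);e=P[[2,3]].sum(0)-P[[0,1]].sum(0);f=P[[1,2]].sum(0)-P[[0,3]].sum(0)
    print(P.mean(0).round(1),'len',np.linalg.norm(e)/2,np.linalg.norm(f)/2,'ang',np.degrees(np.arctan2(e[1],e[0]))%180,np.degrees(np.arctan2(f[1],f[0]))%180);return P.mean(0)
k=lambda L:[(220+a/3,190+b/3) for a,b in L]
c=quad(p,k([(222,88),(274,80),(291,243),(241,249)]),83)
quad(p,k([(181,22),(323,10),(341,211),(203,223)]),26)
# cover from blurred w1: slot ends ,top corners
q=np.load('w1.npy',allow_pickle=True).item()
j=lambda L:[(325+(a-400)/2.5,145+b/2.5) for a,b in L]
A,B=[ray(q,u,v,52)[:2] for u,v in j([(640,188),(600,242)])];print('slot',(A+B)/2,np.linalg.norm(A-B),np.degrees(np.arctan2(*(A-B)[::-1])))
delta(*c,50,108)
```

```text
[573.4   7.8] len 43.14338449019387 13.141533771902584 ang 24.751110433013018 117.17664857523046
[574.5   8. ] len 63.779521625253025 43.25953440381598 ang 24.249334899392284 114.1383596116509
slot [506.20347387 217.82660914] 32.09795690846997 166.02948236597777
t 2.2 pos [570.12  14.88 161.61] F [-1.49  0.19  0.12] op 93.76 yaw 109.12
shift [-0.0005 -0.0077  0.1116] turn [-0.01  0.14  1.12]
```

In the tool's units: 0.111 m is 0.185, 0.1 m is 0.1667, -5.3 degrees is -0.0294.

>>> move_arm(motion=[[[-0.0023, -0.013, 0.0333, 0, 0, -0.0294, 0], [-0.0023, -0.013, 0.0833, 0, 0, -0.0294, 0], [-0.0023, -0.013, 0.1333, 0, 0, -0.0294, 0.3], [-0.0023, -0.013, 0.1667, 0, 0, -0.0294, 0.5], [-0.0023, -0.013, 0.185, 0, 0, -0.0294, 0.6], [-0.0023, -0.013, 0.185, 0, 0, -0.0294, 0.6], [-0.0023, -0.013, 0.185, 0, 0, -0.0294, 0.6]]], squeeze=25)

```text
time_s: 2.9
ee_pos: [574.1, 7.1, 50.2]
tcp_rot: [[-0.911, -0.412, 0.002], [-0.412, 0.911, 0.0], [-0.001, -0.001, -1.0]]
force: [0.4, 0.8, -0.9]
opening: 57.4
gripper_force: 0.0
```

Run:
```python
from h import *
delta(574,8,50,114.4)
save('wrist','w3');I=cv2.imread('pics/w3.png')
cv2.imwrite('pics/c5.png',cv2.resize(I[200:400,190:450],(780,600),interpolation=cv2.INTER_CUBIC))
```

```text
t 2.9 pos [574.14   7.06  50.18] F [ 0.36  0.8  -0.89] op 57.39 yaw 114.35
shift [-0.0003  0.0009  0.0002] turn [-0.03  0.09 -0.05]
```

View pics/c5.png

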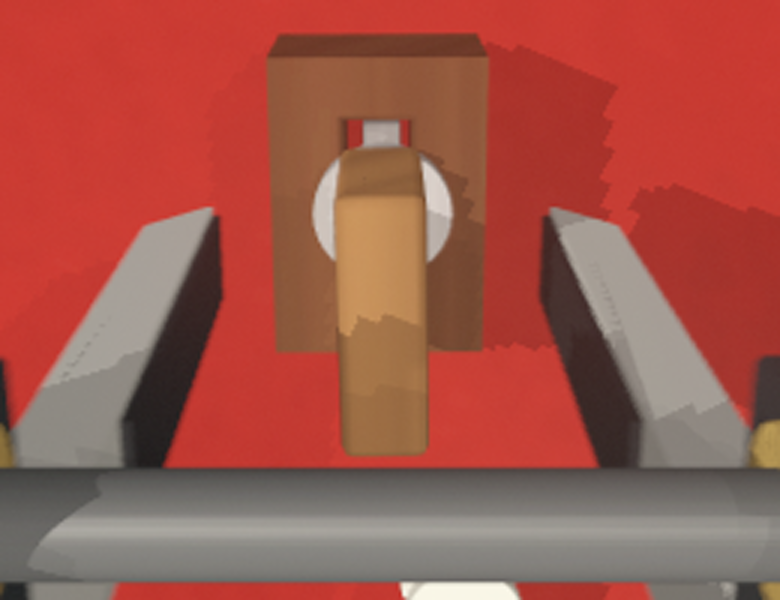

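Handle sits centred and parallel between the fingers. Close, then lift.

In the tool's units: -0.11 m is -0.1833, -0.08 m is -0.1333.

>>> move_arm(motion=[[[0, 0, 0, 0, 0, 0, 1], [0, 0, 0, 0, 0, 0, 1], [0, 0, 0, 0, 0, 0, 1], [0, 0, 0, 0, 0, 0, 1], [0, 0, 0, 0, 0, 0, 1], [0, 0, 0, 0, 0, 0, 1], [0, 0, -0.0083, 0, 0, 0, 1], [0, 0, -0.0333, 0, 0, 0, 1], [0, 0, -0.075, 0, 0, 0, 1], [0, 0, -0.1333, 0, 0, 0, 1], [0, 0, -0.1833, 0, 0, 0, 1], [0, 0, -0.1833, 0, 0, 0, 1]]], squeeze=40)

```text
time_s: 4.15
ee_pos: [576.2, 6.9, 163.3]
tcp_rot: [[-0.911, -0.412, 0.008], [-0.412, 0.911, 0.0], [-0.007, -0.003, -1.0]]
force: [0.8, 0.4, -1.8]
opening: 13.6
gripper_force: 40.0
```

Run:
```python
from h import *
delta(506,218,160,76)
```

```text
t 4.15 pos [576.25   6.88 163.27] F [ 0.8   0.44 -1.77] op 13.57 yaw 114.32
shift [-0.0229  0.2213  0.0028] turn [-2.000e-02  4.600e-01  3.832e+01]
```

In the tool's units: 0.1837 m is 0.3062, -0.027 m is -0.045, 38.3 degrees is 0.2128.

>>> move_arm(motion=[[[-0.0167, 0.0417, -0.0167, 0, 0, 0.0333, 1], [-0.0383, 0.1, -0.0333, 0, 0, 0.0722, 1], [-0.0617, 0.1633, -0.045, 0, 0, 0.1111, 1], [-0.085, 0.225, -0.045, 0, 0, 0.15, 1], [-0.1033, 0.275, -0.045, 0, 0, 0.1833, 1], [-0.1162, 0.3062, -0.045, 0, 0, 0.2128, 1], [-0.1162, 0.3062, -0.045, 0, 0, 0.2128, 1], [-0.1162, 0.3062, -0.045, 0, 0, 0.2128, 1], [-0.1162, 0.3062, -0.045, 0, 0, 0.2128, 1], [-0.1162, 0.3062, -0.045, 0, 0, 0.2128, 1]]])

```text
time_s: 5.15
ee_pos: [561.4, 200.8, 186.0]
tcp_rot: [[-0.97, 0.243, -0.0], [0.243, 0.97, -0.001], [0.0, -0.001, -1.0]]
force: [0.3, 0.8, -1.6]
opening: 13.7
gripper_force: 40.0
```

Run:
```python
from h import *
delta(506,218,160,76)
p=camera_params('wrist');np.save('w4.npy',p);save('wrist','w4');print(proj(p,[506,218,52]))
I=cv2.imread('pics/w4.png')
cv2.imwrite('pics/c6.png',cv2.resize(I[100:340,180:500],(800,600),interpolation=cv2.INTER_CUBIC))
```

```text
t 5.15 pos [561.44 200.82 186.03] F [ 0.26  0.76 -1.6 ] op 13.7 yaw 75.92
shift [0.0579 0.0032 0.026 ] turn [-0.05 -0.   -0.08]
(np.float64(319.26598619689054), np.float64(164.51858536482226))
```

View pics/c6.png

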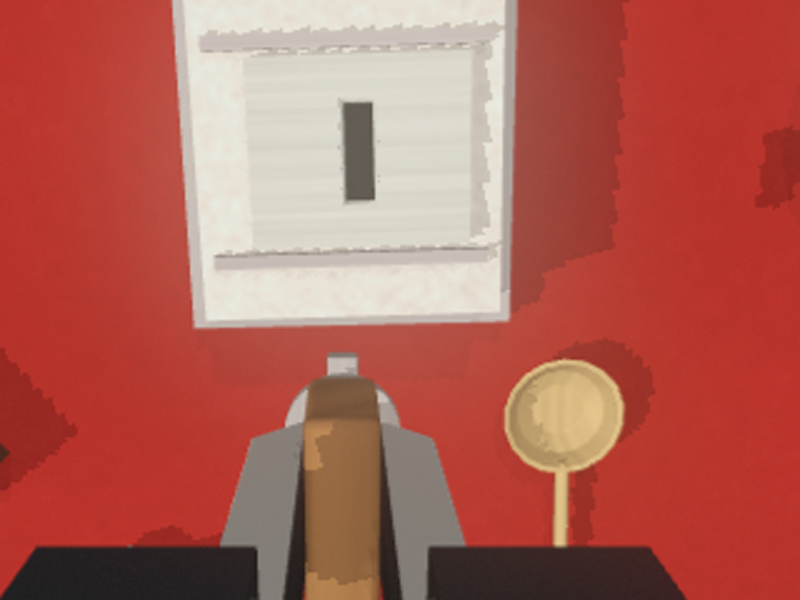

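The wrist crop (2.5x, offset 180,100) shows the slot with corners (344,101), (373,102), (375,199), (346,201). The held T-head's end is at (328..357, 353), which gives a calibration check.

Run:
```python
from h import *
p=np.load('w4.npy',allow_pickle=True).item()
k=lambda L:[(180+a/2.5,100+b/2.5) for a,b in L]
exec('''def quad(c,z):
    P=np.array([ray(p,u,v,z)[:2] for u,v in c]);e=P[[2,3]].sum(0)-P[[0,1]].sum(0);f=P[[1,2]].sum(0)-P[[0,3]].sum(0)
    print(P.mean(0).round(1),'len',np.linalg.norm(e)/2,np.linalg.norm(f)/2,'ang',np.degrees(np.arctan2(e[1],e[0]))%180,np.degrees(np.arctan2(f[1],f[0]))%180);return P.mean(0)''')
c=quad(k([(344,101),(373,102),(375,199),(346,201)]),52)
quad(k([(247,57),(470,47),(470,246),(253,249)]),52)
s=robot.sense();M=s['tcp_rot'];t=s['ee_pos']
for w in(-4,4):
  u,v=proj(p,t+M@[15,w,-19+60-6]);print('head end exp',(u-180)*2.5,(v-100)*2.5)
delta(*c,130,75.9)
a=ray(p,*k([(197,325)])[0],46);b=ray(p,*k([(508,318)])[0],46);print('cover near edge',a,b,np.linalg.norm(a-b),np.degrees(np.arctan2(*(b-a)[1::-1])))
```

```text
[503.7 222.7] len 33.61496903723413 10.132377221312087 ang 167.3742362933086 76.93548097889217
[504.1 222.7] len 66.70934193110766 76.87434221732835 ang 167.12584514516053 77.49588463899137
head end exp 323.37558628473073 353.45442735998637
head end exp 354.9826518560992 353.4361795683209
t 5.2 pos [561.46 201.12 186.11] F [ 0.44  0.51 -0.97] op 13.35 yaw 75.92
shift [0.0613 0.0069 0.0561] turn [-0.03 -0.    0.02]
cover near edge [550.75095657 148.53364758  46.        ] [576.49923726 262.02258636  46.        ] 116.37316350501777 77.21717526639556
```

In the tool's units: 0.084 m is 0.14, 0.0613 m is 0.1022, -1.3 degrees is -0.0072.

>>> move_arm(motion=[[[0.0417, 0.0033, 0.0167, 0, 0, -0.0072, 1], [0.0833, 0.0083, 0.05, 0, 0, -0.0072, 1], [0.1022, 0.0098, 0.0833, 0, 0, -0.0072, 1], [0.1022, 0.0098, 0.1167, 0, 0, -0.0072, 1], [0.1022, 0.0098, 0.1333, 0, 0, -0.0072, 1], [0.1022, 0.0098, 0.14, 0, 0, -0.0072, 1], [0.1022, 0.0098, 0.14, 0, 0, -0.0072, 1], [0.1022, 0.0098, 0.14, 0, 0, -0.0072, 1], [0.1022, 0.0098, 0.14, 0, 0, -0.0072, 1]]])

```text
time_s: 6.1
ee_pos: [503.8, 223.5, 102.9]
tcp_rot: [[-0.976, 0.22, 0.001], [0.22, 0.976, 0.001], [-0.001, 0.001, -1.0]]
force: [0.4, -0.2, -1.3]
opening: 13.9
gripper_force: 40.0
```

Run:
```python
from h import *
p=np.load('w4.npy',allow_pickle=True).item()
k=lambda L:[(180+a/2.5,100+b/2.5) for a,b in L]
a=ray(p,*k([(197,326)])[0],14);b=ray(p,*k([(508,319)])[0],14);n=np.array([-np.sin(np.radians(77.2)),np.cos(np.radians(77.2)),0])
print('frame',np.linalg.norm(a-b),'centre',(a+b)/2+70*n)
c=np.array([503.7,222.7]);Y=np.array([np.cos(np.radians(77.2)),np.sin(np.radians(77.2))])
print('slot rel', (c-((a+b)/2+70*n)[:2])@Y)
for i in range(3):delta(*(c-1.0*Y),98,77.2)
p=camera_params('wrist');np.save('w5.npy',p);save('wrist','w5')
I=cv2.imread('pics/w5.png')
cv2.imwrite('pics/c7.png',cv2.resize(I[140:340,220:420],(600,600),interpolation=cv2.INTER_CUBIC))
```

```text
frame 128.09922370326757 centre [503.0686773  219.25474797  14.        ]
slot rel 3.4995038872839817
t 6.1 pos [503.84 223.48 102.91] F [ 0.37 -0.22 -1.32] op 13.87 yaw 77.31
shift [-0.     -0.0018  0.0049] turn [0.05 0.07 0.11]
t 6.1 pos [503.84 223.48 102.91] F [ 0.37 -0.22 -1.32] op 13.87 yaw 77.31
shift [-0.     -0.0018  0.0049] turn [0.05 0.07 0.11]
t 6.1 pos [503.84 223.48 102.91] F [ 0.37 -0.22 -1.32] op 13.87 yaw 77.31
shift [-0.     -0.0018  0.0049] turn [0.05 0.07 0.11]
```

View pics/c7.png

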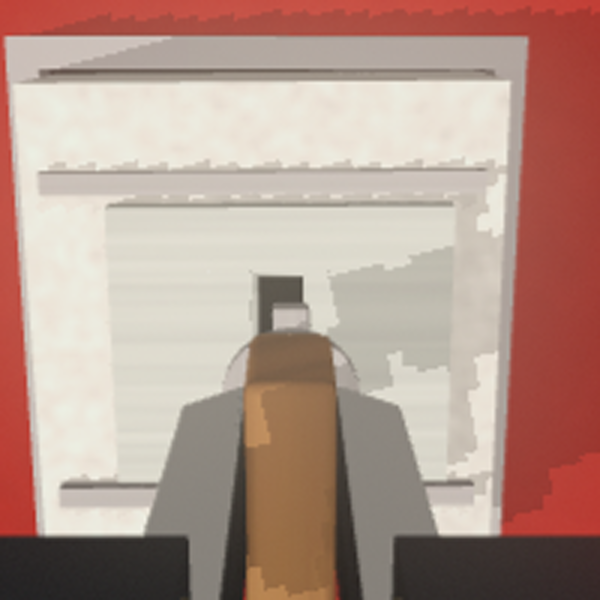

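Run:
```python
from h import *
p=np.load('w5.npy',allow_pickle=True).item();s=robot.sense();M=s['tcp_rot'];t=s['ee_pos']
f=lambda u,v,z:(M.T@(ray(p,220+u/3,140+v/3,z)-t)).round(2)
print('slot far L,R',f(258,276,52),f(303,276,52))
z0=t[2]-41.2
print('head top far L,R',f(273,304,z0+6),f(309,304,z0+6))
```

```text
slot far L,R [17.06 -6.28 50.85] [17.05  3.85 50.86]
head top far L,R [14.77 -2.68 35.18] [14.76  4.92 35.19]
```

Slot centre sits 2.3 mm to the tool's -y relative to the T-head, and x matches. Correct that and feel downward.

In the tool's units: 0.012 m is 0.02, 0.008 m is 0.0133.

>>> move_arm(motion=[[[0, -0.0038, 0.0033, 0, 0, 0, 1], [0, -0.0038, 0.0083, 0, 0, 0, 1], [0, -0.0038, 0.0117, 0, 0, 0, 1], [0, -0.0038, 0.0133, 0, 0, 0, 1], [0, -0.0038, 0.015, 0, 0, 0, 1], [0, -0.0038, 0.0167, 0, 0, 0, 1], [0, -0.0038, 0.0183, 0, 0, 0, 1], [0, -0.0038, 0.02, 0, 0, 0, 1], [0, -0.0038, 0.02, 0, 0, 0, 1]]])

```text
time_s: 7.05
ee_pos: [502.5, 221.1, 90.0]
tcp_rot: [[-0.976, 0.219, -0.0], [0.219, 0.976, -0.0], [0.0, -0.0, -1.0]]
force: [-0.5, 0.1, -2.0]
opening: 13.9
gripper_force: 40.0
```

No contact force, and the head is about 3 mm below the plate top, so it is in the slot. Continue gently.

In the tool's units: 0.01 m is 0.0167, 0.009 m is 0.015.

>>> move_arm(motion=[[[0, 0, 0.0017, 0, 0, 0, 1], [0, 0, 0.0033, 0, 0, 0, 1], [0, 0, 0.005, 0, 0, 0, 1], [0, 0, 0.0067, 0, 0, 0, 1], [0, 0, 0.0083, 0, 0, 0, 1], [0, 0, 0.01, 0, 0, 0, 1], [0, 0, 0.0117, 0, 0, 0, 1], [0, 0, 0.0133, 0, 0, 0, 1], [0, 0, 0.015, 0, 0, 0, 1], [0, 0, 0.0167, 0, 0, 0, 1]]])

```text
time_s: 8.05
ee_pos: [502.6, 221.2, 80.1]
tcp_rot: [[-0.976, 0.219, -0.0], [0.219, 0.976, 0.0], [0.0, 0.0, -1.0]]
force: [-0.3, 0.3, -0.8]
opening: 14.0
gripper_force: 40.0
```

In the tool's units: 0.003 m is 0.005, 0.0025 m is 0.0042.

>>> move_arm(motion=[[[0, 0, 0.0017, 0, 0, 0, 1], [0, 0, 0.003, 0, 0, 0, 1], [0, 0, 0.0042, 0, 0, 0, 1], [0, 0, 0.005, 0, 0, 0, 1], [0, 0, 0.005, 0, 0, 0, 1]]])

```text
time_s: 8.55
ee_pos: [502.6, 221.1, 77.1]
tcp_rot: [[-0.976, 0.219, -0.0], [0.219, 0.976, -0.0], [0.0, -0.0, -1.0]]
force: [0.2, -0.2, -1.0]
opening: 13.8
gripper_force: 40.0
```

In the tool's units: 0.0008 m is 0.0013, 0.0004 m is 0.0007.

>>> move_arm(motion=[[[0, 0, 0.0007, 0, 0, 0, 1], [0, 0, 0.0013, 0, 0, 0, 1], [0, 0, 0.0013, 0, 0, 0, 1]]])

```text
time_s: 8.85
ee_pos: [502.6, 221.2, 76.3]
tcp_rot: [[-0.976, 0.219, -0.0], [0.219, 0.976, 0.0], [0.0, 0.0, -1.0]]
force: [1.3, -0.1, -0.3]
opening: 13.6
gripper_force: 40.0
```

In the tool's units: 0.0008 m is 0.0013, 0.0004 m is 0.0007.

>>> move_arm(motion=[[[0, 0, 0.0007, 0, 0, 0, 1], [0, 0, 0.0013, 0, 0, 0, 1], [0, 0, 0.0013, 0, 0, 0, 1]]])

```text
time_s: 9.15
ee_pos: [502.6, 221.2, 75.5]
tcp_rot: [[-0.976, 0.219, -0.0], [0.219, 0.976, 0.0], [0.0, -0.0, -1.0]]
force: [0.7, -0.1, -1.3]
opening: 13.9
gripper_force: 40.0
```

>>> move_arm(motion=[[[0, 0, 0.0007, 0, 0, 0, 1], [0, 0, 0.0013, 0, 0, 0, 1], [0, 0, 0.0013, 0, 0, 0, 1]]])

```text
time_s: 9.45
ee_pos: [502.7, 221.2, 75.2]
tcp_rot: [[-0.976, 0.219, 0.0], [0.219, 0.976, 0.0], [-0.0, 0.0, -1.0]]
force: [-1.1, -0.0, 4.5]
opening: 13.9
gripper_force: 40.0
```

Contact felt at about 5 N, so the collar is seated. Back off about 1.2 mm to unload, then turn a quarter turn.

In the tool's units: -0.0012 m is -0.002, 90 degrees is 0.5.

>>> move_arm(motion=[[[0, 0, -0.002, 0, 0, 0, 1], [0, 0, -0.002, 0, 0, 0.0472, 1], [0, 0, -0.002, 0, 0, 0.0944, 1], [0, 0, -0.002, 0, 0, 0.1417, 1], [0, 0, -0.002, 0, 0, 0.1889, 1], [0, 0, -0.002, 0, 0, 0.2333, 1], [0, 0, -0.002, 0, 0, 0.2778, 1], [0, 0, -0.002, 0, 0, 0.3222, 1], [0, 0, -0.002, 0, 0, 0.3667, 1], [0, 0, -0.002, 0, 0, 0.4111, 1], [0, 0, -0.002, 0, 0, 0.4556, 1], [0, 0, -0.002, 0, 0, 0.5, 1]]])

```text
time_s: 10.65
ee_pos: [502.5, 221.3, 75.7]
tcp_rot: [[0.225, 0.974, -0.0], [0.974, -0.225, 0.0], [-0.0, -0.0, -1.0]]
force: [0.1, -0.0, -2.3]
opening: 13.4
gripper_force: 40.0
```

>>> move_arm(motion=[[[0, 0, 0, 0, 0, 0, 1], [0, 0, 0, 0, 0, 0, 1], [0, 0, 0, 0, 0, 0, 1]]])

```text
time_s: 10.95
ee_pos: [502.5, 221.2, 75.9]
tcp_rot: [[0.217, 0.976, -0.0], [0.976, -0.217, 0.0], [0.0, -0.0, -1.0]]
force: [0.2, 0.4, -0.5]
opening: 13.9
gripper_force: 40.0
```

Run:
```python
from h import *
delta(503,219,75,-12.8);s=robot.sense();print(s['torque'],s['q'].round(2))
```

```text
t 10.95 pos [502.52 221.21  75.89] F [ 0.17  0.36 -0.52] op 13.93 yaw -12.53
shift [-0.0021  0.0009  0.0009] turn [-0.01 -0.    0.27]
[-0.08827395  0.02606211 -0.03671894] [-0.81  0.74  0.54  1.93 -0.61  0.65 -0.1 ]
```

In the tool's units: -0.013 m is -0.0217, -0.011 m is -0.0183.

>>> move_arm(motion=[[[0, 0, -0.0025, 0, 0, 0, 1], [0, 0, -0.005, 0, 0, 0, 1], [0, 0, -0.0063, 0, 0, 0, 1], [0, 0, -0.0075, 0, 0, 0, 1], [0, 0, -0.0087, 0, 0, 0, 1], [0, 0, -0.01, 0, 0, 0, 1], [0, 0, -0.0117, 0, 0, 0, 1], [0, 0, -0.015, 0, 0, 0, 1], [0, 0, -0.0183, 0, 0, 0, 1], [0, 0, -0.0217, 0, 0, 0, 1], [0, 0, -0.0217, 0, 0, 0, 1]]])

```text
time_s: 12.05
ee_pos: [502.9, 221.2, 89.3]
tcp_rot: [[0.219, 0.976, 0.001], [0.976, -0.219, 0.0], [0.0, 0.0, -1.0]]
force: [0.5, -0.3, -5.5]
opening: 13.7
gripper_force: 40.0
```

Force rose by about 5 N, so the cover hangs on the key. Lift on, and locate the mat by colour.

In the tool's units: -0.066 m is -0.11, -0.063 m is -0.105.

>>> move_arm(motion=[[[0, 0, -0.0083, 0, 0, 0, 1], [0, 0, -0.02, 0, 0, 0, 1], [0, 0, -0.0367, 0, 0, 0, 1], [0, 0, -0.0567, 0, 0, 0, 1], [0, 0, -0.0767, 0, 0, 0, 1], [0, 0, -0.0933, 0, 0, 0, 1], [0, 0, -0.105, 0, 0, 0, 1], [0, 0, -0.11, 0, 0, 0, 1], [0, 0, -0.11, 0, 0, 0, 1]]])

```text
time_s: 12.95
ee_pos: [502.7, 221.3, 155.4]
tcp_rot: [[0.219, 0.976, 0.0], [0.976, -0.219, 0.0], [0.001, 0.0, -1.0]]
force: [0.0, 0.2, -6.2]
opening: 13.8
gripper_force: 40.0
```

Run:
```python
from h import *
I=cv2.imread('pics/top1.png');p=camera_params('top')
h=cv2.cvtColor(I,cv2.COLOR_BGR2HSV)
R=np.zeros(h.shape[:2],np.uint8);R[190:300,325:425]=1
m=((h[...,0]>8)&(h[...,0]<30)&(R>0)).astype(np.uint8)
m=cv2.morphologyEx(m,cv2.MORPH_CLOSE,np.ones((5,5)))
c=max(cv2.findContours(m,0,1)[0],key=cv2.contourArea);r=cv2.minAreaRect(c);B=cv2.boxPoints(r);print(r)
W=np.array([ray(p,u,v,8) for u,v in B]);print(W.round(1),np.linalg.norm(W[0]-W[1]),np.linalg.norm(W[1]-W[2]));C=W.mean(0);print('mat',C)
Y=np.array([np.cos(np.radians(77.2)),np.sin(np.radians(77.2))])
k=C[:2]+3.9*Y;print('key target',k);delta(*k,150,-12.8)
```

```text
((374.35284423828125, 245.4520721435547), (62.02778244018555, 62.02778244018555), 18.034284591674805)
[[ 430.9  -77.4    8. ]
 [ 614.4 -133.8    8. ]
 [ 558.3 -317.3    8. ]
 [ 375.4 -259.7    8. ]] 191.9497084857178 191.86382939232004
mat [ 494.75300293 -197.07380829    8.        ]
key target [ 495.61704207 -193.2707258 ]
t 12.95 pos [502.72 221.34 155.35] F [ 0.    0.19 -6.16] op 13.85 yaw -12.66
shift [-0.4061  0.0839  0.0052] turn [ 0.02 -0.03  0.14]
```

In the tool's units: -0.4061 m is -0.6768, 0.0839 m is 0.1398.

>>> move_arm(motion=[[[-0.0133, 0.0025, 0, 0, 0, 0, 1], [-0.05, 0.01, 0, 0, 0, 0, 1], [-0.1083, 0.0223, 0, 0, 0, 0, 1], [-0.175, 0.0362, 0, 0, 0, 0, 1], [-0.25, 0.0517, 0, 0, 0, 0, 1], [-0.325, 0.0672, 0, 0, 0, 0, 1], [-0.4, 0.0827, 0, 0, 0, 0, 1], [-0.475, 0.0982, 0, 0, 0, 0, 1], [-0.5467, 0.113, 0, 0, 0, 0, 1], [-0.6083, 0.1257, 0, 0, 0, 0, 1], [-0.6533, 0.135, 0, 0, 0, 0, 1], [-0.6768, 0.1398, 0, 0, 0, 0, 1]]])

```text
time_s: 14.15
ee_pos: [494.1, -197.5, 154.8]
tcp_rot: [[0.224, 0.975, -0.001], [0.975, -0.224, -0.002], [-0.002, -0.0, -1.0]]
force: [0.8, 0.5, -5.9]
opening: 13.8
gripper_force: 40.0
```

In the tool's units: 0.05 m is 0.0833, 0.042 m is 0.07.

>>> move_arm(motion=[[[0, 0, 0.0083, 0, 0, 0, 1], [0, 0, 0.025, 0, 0, 0, 1], [0, 0, 0.05, 0, 0, 0, 1], [0, 0, 0.07, 0, 0, 0, 1], [0, 0, 0.0833, 0, 0, 0, 1], [0, 0, 0.0833, 0, 0, 0, 1], [0, 0, 0.0833, 0, 0, 0, 1]]])

```text
time_s: 14.85
ee_pos: [495.5, -193.1, 104.9]
tcp_rot: [[0.219, 0.976, -0.0], [0.976, -0.219, 0.0], [0.0, -0.0, -1.0]]
force: [-0.2, -0.6, -5.1]
opening: 13.5
gripper_force: 40.0
```

Run:
```python
from h import *
delta(495.6,-193.3,88,-12.8)
p=camera_params('wrist');np.save('w6.npy',p);save('wrist','w6');save('top','top2')
I=cv2.imread('pics/w6.png');J=cv2.imread('pics/top2.png')
c=np.zeros((480,800,3),np.uint8);c[:480,:500]=I[:,70:570];c[:,500:]=cv2.resize(J[185:305,330:405],(300,480),interpolation=cv2.INTER_CUBIC)
cv2.imwrite('pics/c8.png',c)
```

```text
t 14.85 pos [ 495.52 -193.12  104.86] F [-0.2  -0.62 -5.05] op 13.52 yaw -12.63
shift [-0.0002  0.0001  0.0169] turn [-0.01 -0.    0.17]
```

View pics/c8.png

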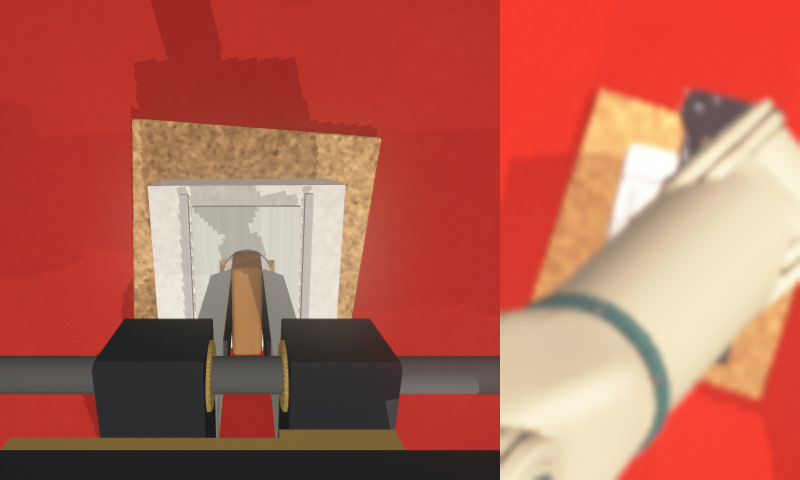

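Cover hangs level over the mat: the far mat corners are at (203,119) and (450,138), and the cover's far top edge runs from (218,185) to (415,184). Check the centring.

Run:
```python
from h import *
p=np.load('w6.npy',allow_pickle=True).item();s=robot.sense();t=s['ee_pos'];M=s['tcp_rot']
def side(a,b,z,w,L):
    A,B=[ray(p,*q,z)[:2] for q in(a,b)];d=(B-A)/np.linalg.norm(B-A);n=np.array([-d[1],d[0]])
    if n@(t[:2]-A)<0:n=-n
    c=(A+B)/2+n*w;print(np.linalg.norm(B-A),c.round(1),np.degrees(np.arctan2(d[1],d[0])));return c
m=side((203,119),(450,138),8,95,190)
c=side((218,186),(415,185),70.7,55,120);print('cover-mat',m-c,'tool',M[:2,:2].T@(m-c))
```

```text
186.50311691800275 [ 495.7 -200.2] -16.86393224582078
119.21274868768704 [ 495.7 -196.4] -12.377695213826996
cover-mat [ 0.08243534 -3.85427151] tool [-3.7425475   0.92495405]
```

>>> move_arm(motion=[[[-0.0025, 0, 0.005, 0, 0, 0, 1], [-0.0042, 0, 0.0117, 0, 0, 0, 1], [-0.0042, 0, 0.0183, 0, 0, 0, 1], [-0.0042, 0, 0.0217, 0, 0, 0, 1], [-0.0042, 0, 0.0237, 0, 0, 0, 1], [-0.0042, 0, 0.025, 0, 0, 0, 1], [-0.0042, 0, 0.026, 0, 0, 0, 1], [-0.0042, 0, 0.027, 0, 0, 0, 1], [-0.0042, 0, 0.028, 0, 0, 0, 1], [-0.0042, 0, 0.029, 0, 0, 0, 1], [-0.0042, 0, 0.03, 0, 0, 0, 1], [-0.0042, 0, 0.03, 0, 0, 0, 1]]])

```text
time_s: 16.15
ee_pos: [495.2, -196.1, 87.2]
tcp_rot: [[0.219, 0.976, 0.001], [0.976, -0.219, -0.0], [-0.0, 0.001, -1.0]]
force: [-0.5, -0.5, -0.4]
opening: 13.8
gripper_force: 40.0
```

Cover is down and its weight is off. Lower the key until the collar sits.

In the tool's units: 0.0034 m is 0.0057, 0.001 m is 0.0017.

>>> move_arm(motion=[[[0, 0, 0.0017, 0, 0, 0, 1], [0, 0, 0.0033, 0, 0, 0, 1], [0, 0, 0.0042, 0, 0, 0, 1], [0, 0, 0.005, 0, 0, 0, 1], [0, 0, 0.0057, 0, 0, 0, 1], [0, 0, 0.0057, 0, 0, 0, 1]]])

```text
time_s: 16.75
ee_pos: [494.8, -195.9, 83.5]
tcp_rot: [[0.219, 0.976, -0.0], [0.976, -0.219, 0.0], [-0.0, -0.0, -1.0]]
force: [-0.1, 0.1, -1.4]
opening: 13.7
gripper_force: 40.0
```

In the tool's units: 0.0006 m is 0.001, 0.0003 m is 0.0005.

>>> move_arm(motion=[[[0, 0, 0.0005, 0, 0, 0, 1], [0, 0, 0.001, 0, 0, 0, 1], [0, 0, 0.001, 0, 0, 0, 1]]])

```text
time_s: 17.05
ee_pos: [494.9, -195.9, 83.2]
tcp_rot: [[0.219, 0.976, 0.0], [0.976, -0.219, 0.0], [0.0, 0.0, -1.0]]
force: [-1.1, 1.6, 2.6]
opening: 13.7
gripper_force: 40.0
```

In the tool's units: -0.14 m is -0.2333, -0.13 m is -0.2167.

>>> move_arm(motion=[[[0, 0, 0, 0, 0, 0, 0.7], [0, 0, 0, 0, 0, 0, 0.5], [0, 0, 0, 0, 0, 0, 0.5], [0, 0, 0, 0, 0, 0, 0.5], [0, 0, 0, 0, 0, 0, 0.5], [0, 0, -0.0167, 0, 0, 0, 0.5], [0, 0, -0.05, 0, 0, 0, 0.5], [0, 0, -0.1, 0, 0, 0, 0.5], [0, 0, -0.1667, 0, 0, 0, 0.5], [0.05, 0, -0.2167, 0, 0, 0, 0.5], [0.1, 0, -0.2333, 0, 0, 0, 0.5], [0.1, 0, -0.2333, 0, 0, 0, 0.5]]])

```text
time_s: 18.25
ee_pos: [510.3, -133.1, 225.0]
tcp_rot: [[0.213, 0.977, 0.004], [0.977, -0.213, 0.002], [0.003, 0.003, -1.0]]
force: [-0.2, -0.0, -0.8]
opening: 47.3
gripper_force: 0.0
```

Run:
```python
from h import *
delta(495,-196,300,-12.8)
p=camera_params('wrist');save('wrist','w7');I=cv2.imread('pics/w7.png')
# numeric check: handle (wood, saturated) in expected place
u,v=proj(p,[494.9,-195.9,91]);print('handle top exp',u,v)
h=cv2.cvtColor(I,cv2.COLOR_BGR2HSV)
for name,m in(('wood',(h[...,0]>8)&(h[...,0]<25)&(h[...,1]>70)),('white',(h[...,1]<40)&(h[...,2]>120))):
    n,l,st,ce=cv2.connectedComponentsWithStats(m.astype(np.uint8))
    print(name,[(st[i].tolist(),ce[i].round().tolist()) for i in range(1,n) if st[i,4]>400])
for X in([473,-182],[477,-204],[516,-212],[516,-190]):pass
a=np.radians(-12.8);ux=np.array([np.cos(a),np.sin(a)]);uy=np.array([-ux[1],ux[0]]);k=np.array([494.9,-195.9])
print('handle corners exp (long along cover y)',[tuple(int(q) for q in proj(p,[*(k+i*7*ux+j*22*uy),91])) for i in(-1,1) for j in(-1,1)])
cv2.imwrite('pics/c9.png',I)
```

```text
t 18.25 pos [ 510.28 -133.09  224.98] F [-0.17 -0.   -0.85] op 47.26 yaw -12.3
shift [-0.0645 -0.0013 -0.0752] turn [ 0.19 -0.18  0.5 ]
handle top exp 313.7532223280412 296.4456453223421
wood [([311, 29, 76, 80, 2500], [349.0, 69.0]), ([236, 185, 169, 113, 8196], [316.0, 221.0]), ([307, 275, 15, 54, 799], [314.0, 302.0]), ([264, 332, 110, 14, 1026], [325.0, 337.0]), ([193, 339, 25, 74, 961], [202.0, 376.0]), ([416, 339, 26, 74, 1016], [431.0, 376.0]), ([159, 429, 405, 22, 6153], [384.0, 442.0])]
white [([217, 227, 201, 129, 14005], [316.0, 288.0]), ([594, 312, 46, 44, 1132], [617.0, 331.0]), ([38, 400, 21, 50, 524], [49.0, 431.0]), ([284, 426, 70, 11, 531], [318.0, 432.0])]
handle corners exp (long along cover y) [(306, 317), (306, 274), (320, 317), (321, 275)]
```

The handle blob at (307–322, 275–329) matches the expected standing, locked pose, and the gripper is clear. Handing in.

```bash
python3 -c "
from station import order;print(order.finish_job())"
```

```text
the job is handed in; nothing more can be done
None
```

The job is handed in at about 18 s: the cover was lifted out by the key alone and set down lightly within a few mm of the mat's centre, with the key standing locked in it; the interface returned no verdict.

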